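Seat the grinding cup on the sample mill and clamp it

TASK

Load the sample mill: set the grinding cup upright in the mill's round seat and, with light downward pressure, turn it until you feel its slotted base drop over the drive bar and the cup sits fully home. Only then close the toggle clamp over it, pushing the handle right down until it locks past centre. Do not ram the cup down and never clamp a cup that still stands proud; leave the things lying around where they are.

Things in the scene. Friction and masses are not known exactly. Their poses are not given: they have to be found in the camera images.
- cup_mid (a point): Grinding cup: closed straight round steel pot with a grey screw lid of the same width, 60 mm in diameter, 65 mm high over all, 0.3 to 0.55 kg, upright on the table. This point is its centre, half-way up (32.5 mm above its underside), z up. It can be gripped anywhere on its cylinder.
- cup_foot (a point): Centre of the cup's underside, axes as cup_mid. The lowest 8.5 mm of the cup is a black coupling foot, cut by two slots 11 mm wide that cross at right angles under the centre and run along this point's x and y axes; they cannot be seen from above. The foot turns with the cup.
- seat (a point): Centre of the flat floor of the mill's round seat, on the deck, 95 mm above the table; axes are the mill's (z up). An aluminium ring (inside diameter 65 mm, outside 82 mm, 14 mm high) guides the cup. A cup that is fully home has its underside on this floor, its centre 32.5 mm and its lid's top 65 mm above this point.
- drive_top (a point): On the seat's axis, 7 mm above its floor: top of the drive bar, 44 mm long, 8 mm wide, 7 mm high, on the motor spindle. It stopped askew, at an angle that this reading does not tell, and takes about 1 N m to turn. A cup whose slots miss the bar rests on top of it, 7 mm proud. Four cup angles to a turn fit (90 degrees apart), each with about 0.07 rad of play either way.
- mill: Sample mill: white housing 200 mm (x) by 310 mm (y), with its steel deck 95 mm high, fixed to the table. Origin under its centre; control panel on the -x side. Seat centre at x 0, y -85 mm. Towards +y stands the clamp's post (foot 60 mm wide in x, from y 24 to 140 mm), with the clamp on top, its hinges about 190 mm above the table.
- clamp_arm: Steel arm of the toggle clamp, 20 mm wide, 16 mm deep, reaching 140 mm from its hinge, with a sprung round rubber foot (26 mm across) that comes down on the lid's middle. Origin on the hinge, 130 mm from the seat's axis towards mill +y, 97 mm above the deck. Starts upright (open); the handle moves it. Closed it lies level, the foot pressing with about 6 N on a cup that is home.
- handle (a joint): Angle of the clamp's handle. 0 = open, as at the start: the handle stands up, leaning 12 degrees (0.203 rad) to the mill's +y. It grows as the handle is swung towards the mill's +y and down; 1.42 = dead centre, 1.47 = end stop, locked: the handle lies about level, pointing to mill +y. It stays open by itself and takes up to about 10 N at the grip to push over centre.
- handle_pivot (a point): Point on the handle's hinge axis, which runs along the mill's x axis: 119 mm from the mill's centre towards +y, 188 mm above the table, in the middle of the clamp's width.
- handle_grip (a point): Middle of the handle's round black rubber grip (20 mm thick, 94 mm long, along the handle, its end 136 mm from the hinge axis), 95 mm from the hinge axis; it moves with the handle, from 93 mm above and 19 mm beyond the hinge (open) to 95 mm beyond and 10 mm below it (locked).
- tray: Bystander: steel tray of pressed brown discs, 130 x 120 x 30 mm, origin under its centre. Leave it alone.
- sample_jar: Bystander: white plastic sample jar with lid, 52 mm in diameter, 85 mm high, origin under its centre. Leave it alone.
- brush: Bystander: hand brush lying flat. Leave it alone.
- sleeves: Bystander: stack of white paper sleeves, 75 x 75 x 28 mm, origin under its centre. Leave it alone.
Not all that is in view belongs to the job. What is shaped like the part that bears cup_mid but blue or yellow is not meant.

How it is judged:
By the outcome, as a careful person would: the job done as asked, in the order asked, and still so for the second after the job is handed in, with the robot touching nothing.
It also fails if it takes over 72 s, if anything falls off the work surface, if the arm or the gripper's body presses on something with over 40 N, if the wrist force passes 120 N, or if a joint passes its speed limit or range.

ROBOT

A 6-joint arm with a two-finger parallel gripper is mounted at the origin on the work surface. World frame = base frame: x ahead of the robot, y to its left, z up, the work surface at z = 0. Lengths are in mm, angles in rad, forces in N, time in s.
With the tool pointing down it reaches from about 350 to 875 mm from the base axis. Payload 4.2 kg.
Tool frame: the origin (TCP) lies at the very end of the fingers, on their centre line; the grasp point (between the pads) lies 19 mm behind it; z points along the fingers, y is the line along which they close (so a half turn about z gives the same grasp; the last joint's range is limited). The gripper opens to 85 mm and grips with 20 to 120 N. Pads are 22 mm wide; open, the fingers measure 114 mm over their backs; the gripper's body (76 mm by 85 mm) begins 54 mm behind the grasp point. The pads swing forward as they close: fully open they stand 13 mm farther back than shut.
Start: joints at [1.417, 0.385, 0.008, 0, -1.194, -0.259], TCP at [250.701, 572.493, 231.312] pointing down, gripper open.
Joint ranges: [-3.14, 3.14], [-1.21, 2.06], [-1.07, 1.41], [-3.16, 2.05], [-2.99, -0.16], [-3.1, 3.1]. Speed limits (rad/s): [2.79, 2.79, 3.14, 3.14, 3.14, 3.14].

INTERFACE

Orientations are given as a unit quaternion [x, y, z, w].
In Python, from bench import arm gives the robot as it stands.
- The arm moves only by the tool servo_tool, never from a script. Its argument "rows" is a list that holds one entry, the list of rows, each a list of 7 numbers: the finger opening in mm, from 0 to 85.4, then the shift along the tool's x, y, z in mm, then the turn, a rotation vector about the tool's x, y, z in rad. A call has 1 to 10 rows; each row is the pose to reach, as a shift and turn from the pose commanded when the call began, along the tool's axes at that moment; what a row does not reach only later rows make up. A row lasts 1/8 s, in which the tool goes at most 62.5 mm and 10.7 degrees, less where a joint would pass 70% of its speed; a pose out of reach is approached as far as the arm can. A call with a gripper value outside its range is refused whole. The fingers move at their own pace and stop on an object; the grip force is fixed at half the most. Time passes only in rows, so rows that repeat a pose let the fingers close. It gives the time, the measured TCP pose, the force, the opening and the grip force at its end, in the units of the state.
- arm.read_state(): the state, without advancing time (a new reading comes with each control period).
- arm.get_image(name): name is "scene" or "top" or "wrist"; returns the picture (420x560x3 uint8, red, green, blue); there is no depth.
- arm.camera_params(name): a dict with "intrinsics" (3x3 intrinsics, pixels), "R" (3x3) and "t" (3): a world point X has camera coordinates R X + t. Camera axes: x right, y down, z forward; pixel columns grow to the right and rows downward; lengths in mm; the calibration is good to about 2 mm. A picture is of the moment at which its call begins: read the wrist's pose just before it. camera_params takes no time and is no camera call; for the wrist camera it gives the pose at the moment of the call.
- arm.job_done(): hands the job in; it is judged then, once.
The state is a dict: "clock": time; "joints": joint angles; "joint_vel": joint speeds; "joint_efforts": joint torques, N m; "position": TCP position; "ee_rot": TCP orientation; "contact_force": force on the tool from outside, world axes, zero at the start; "wrist_torque": the same for the moment, N m; "gripper_width": finger opening in mm; "grasp_force": force on a finger pad.
Only numpy, scipy, OpenCV 4.12 (cv2) and the standard library are available. Lean on these libraries where they do the work, as an engineer would, in place of code of your own. Each camera call takes 0.05 s, during which the arm holds its last target. There are 200 camera calls.

## Working session

There is one attempt and no reset: what is moved stays moved. The work goes in short steps, Python scripts to look and compute and a tool call to move; the robot and the scene stay as the last step left them, time stands still between calls to the robot, and variables do not carry over. Pictures are saved under pics/ and viewed, at most 10 in all, crops included, and the job is handed in when it is done.

Besides the shell and the picture viewer there is one more tool, called after "Emit:" as name(argument=value, ...) on one line, values as JSON. servo_tool: Moves the arm, as the interface text tells. Its arguments: {"type":"object","properties":{"rows":{"type":"array"}},"required":["rows"]}

```bash
mkdir -p pics; ls
python3 - <<'E'
from bench import arm
import cv2, numpy as np
for n in("scene","top"):
    im=arm.get_image(n); cv2.imwrite(f"pics/{n}0.png",im[:,:,::-1])
    p=arm.camera_params(n); print(n,np.round(p["intrinsics"],1).tolist(),np.round(p["R"],4).tolist(),np.round(p["t"],1).tolist())
print(arm.read_state())
E
```

```text
pics
scene [[461.2, 0.0, 279.1], [0.0, 461.2, 218.0], [0.0, 0.0, 1.0]] [[0.5696, 0.8218, -0.0107], [0.5489, -0.3901, -0.7393], [-0.6117, 0.4152, -0.6733]] [-246.2, -160.3, 2059.6]
top [[503.8, 0.0, 282.1], [0.0, 503.8, 207.8], [0.0, 0.0, 1.0]] [[-0.0245, -0.9996, 0.0104], [-0.9946, 0.0233, -0.1012], [0.101, -0.0128, -0.9948]] [-57.5, 542.2, 1742.7]
{'clock': 0.1, 'joints': array([ 1.41659497e+00,  3.85478119e-01,  6.77775341e-03, -4.09432789e-04,
       -1.19399809e+00, -2.58608380e-01]), 'joint_vel': array([ 0.00033231, -0.00143923,  0.00510715,  0.00177543, -0.00165783,
        0.00062176]), 'joint_efforts': array([-3.74188403e-05, -3.93318450e+01,  1.88928813e+01,  4.19785514e+00,
       -2.59837776e-03,  3.57083685e-06]), 'position': array([250.51890446, 572.0370066 , 230.34166775]), 'ee_rot': array([ 9.78758096e-01, -2.05016216e-01, -1.40397725e-04,  9.59697658e-04]), 'contact_force': array([ 0.01143199,  0.10131877, -0.25924376]), 'wrist_torque': array([-0.02861907, -0.00662624,  0.01090497]), 'grasp_force': 0.0, 'gripper_width': 85.39770757822065}
```

View pics/scene0.png

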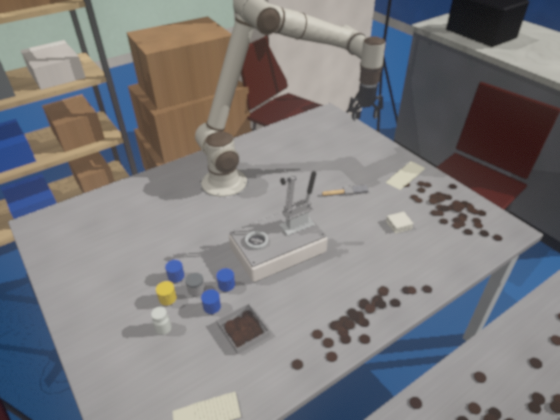

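View pics/top0.png

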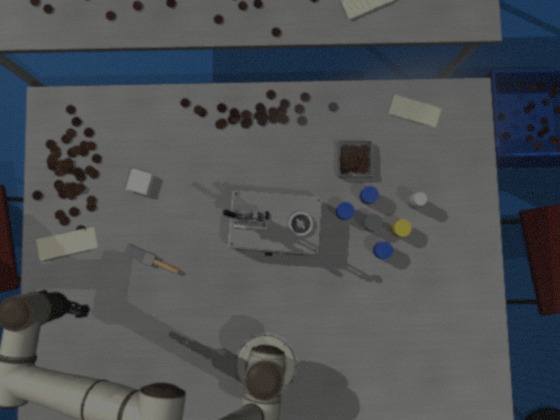

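The grey cup is at about (372,222) in top and (195,286) in scene, crowded by blue and yellow ones. The mill's seat is at about (301,224) in top. I'll enlarge both areas.

Run:
```python
import cv2, numpy as np
t=cv2.imread("pics/top0.png")[170:275,215:435]; s=cv2.imread("pics/scene0.png")[170:340,140:340]
t=cv2.resize(t,None,fx=3.6,fy=3.6,interpolation=cv2.INTER_CUBIC)
t=cv2.convertScaleAbs(t,alpha=1.5)
cv2.imwrite("pics/t1.png",t)
cv2.imwrite("pics/s1.png",cv2.resize(s,None,fx=3.5,fy=3.5,interpolation=cv2.INTER_CUBIC))
```

```text
(no output)
```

View pics/t1.png

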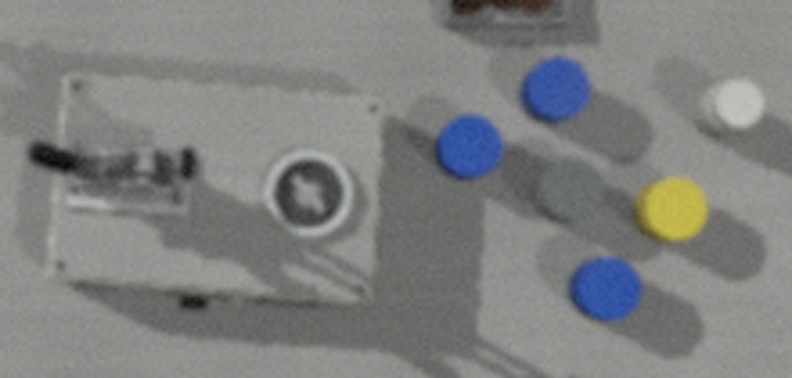

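View pics/s1.png

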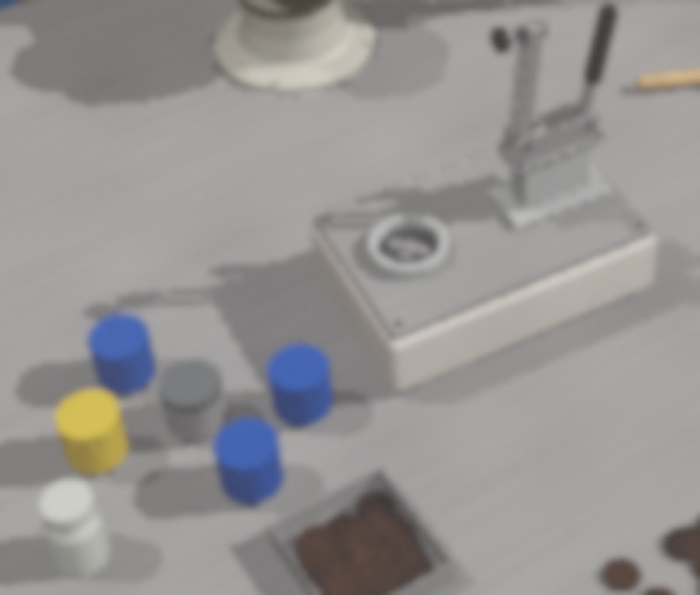

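The crop shows the grey lid at (571,190), blue lids at (469,146), (557,88) and (606,289), and yellow at (674,208). The ring is at (309,193), and the deck screws are at (76,87), (373,107), (360,289) and (60,264). The control knob at (193,300) puts mill -x towards the robot and +y to the left.

```bash
cat > h.py <<'E'
import numpy as np
from bench import arm
from scipy.spatial.transform import Rotation as Ro
def ray(n,uv,z,p=None):
    p=p or arm.camera_params(n); K,R,t=map(np.array,(p["intrinsics"],p["R"],p["t"]))
    d=R.T@np.linalg.solve(K,[uv[0],uv[1],1.]); c=-R.T@t
    return c+d*(z-c[2])/d[2]
def proj(n,X,p=None):
    p=p or arm.camera_params(n); K,R,t=map(np.array,(p["intrinsics"],p["R"],p["t"]))
    q=K@(R@np.array(X,float)+t); return q[:2]/q[2]
def rel(pos,Rt,s=None):
    s=s or arm.read_state(); R0=Ro.from_quat(s["ee_rot"])
    return np.round(R0.inv().apply(np.array(pos)-s["position"]),1), np.round((R0.inv()*Rt).as_rotvec(),3)
def down(yaw): # tool y axis (closing line) at world angle yaw, z down
    c,s=np.cos(yaw),np.sin(yaw); y=np.array([c,s,0]); z=np.array([0,0,-1.]); return Ro.from_matrix(np.c_[np.cross(y,z),y,z])
E
python3 - <<'E'
from h import *
f=lambda u,v:(215+(u+.5)/3.6-.5,170+(v+.5)/3.6-.5)
g=lambda u,v:(140+(u+.5)/3.5-.5,170+(v+.5)/3.5-.5)
for n,uv,z in [("cup",(571,190),65),("b1",(469,146),65),("b2",(557,88),65),("b3",(606,289),65),("yel",(674,208),65),("jar",(739,104),85),("ring",(309,193),109),("s1",(76,87),95),("s2",(373,107),95),("s3",(360,289),95),("s4",(60,264),95)]:
    print(n,np.round(ray("top",f(*uv),z)[:2],1))
for n,uv,z in [("cup",(191,384),65),("b1",(299,366),65),("b2",(247,442),65),("b3",(120,334),65),("yel",(89,412),65),("ring",(408,242),109)]:
    print(n,np.round(ray("scene",g(*uv),z)[:2],1))
s=arm.read_state(); print(Ro.from_quat(s["ee_rot"]).as_matrix().round(3))
p=arm.camera_params("wrist"); print(p)
E
```

```text
cup [ 479.2 -381.9]
b1 [ 523.6 -286. ]
b2 [ 577.5 -372.6]
b3 [ 384.2 -411.1]
yel [ 459.6 -479.6]
jar [ 555.7 -541.2]
ring [ 479.2 -129.5]
s1 [585.2  86.2]
s2 [ 559.8 -192.7]
s3 [ 389.4 -175.2]
s4 [419.4 103.6]
cup [ 484.5 -384.6]
b1 [ 525.  -287.9]
b2 [ 577.9 -373.9]
b3 [ 385.4 -412.9]
yel [ 459.4 -479.9]
ring [ 480.5 -130.8]
[[ 0.916 -0.401 -0.001]
 [-0.401 -0.916 -0.002]
 [ 0.     0.002 -1.   ]]
{'intrinsics': array([[326.81906248,   0.        , 279.61451596],
       [  0.        , 326.81906248, 205.61799263],
       [  0.        ,   0.        ,   1.        ]]), 'R': array([[-0.40100954, -0.91607192,  0.0018966 ],
       [-0.87108313,  0.38195496,  0.3087468 ],
       [-0.28355869,  0.12215832, -0.95114237]]), 't': array([622.57321992, -40.1266275 , 381.19667204])}
```

Run:
```python
from h import *
print(rel((440,-260,231),down(np.radians(131))))
p=arm.camera_params("wrist");s=arm.read_state()
R0=Ro.from_quat(s["ee_rot"]);c=-p["R"].T@p["t"];print("cam in tool",R0.inv().apply(c-s["position"]),R0.inv().apply(p["R"].T[:,2]))
```

```text
(array([507.5, 686. ,   0.7]), array([ 1.000e-03, -2.000e-03,  2.013e+00]))
cam in tool [  79.44365212    1.45597776 -143.4268585 ] [-3.0885960e-01  6.7769554e-05  9.5110764e-01]
```

Emit:
servo_tool(rows=[[[85, 507, 686, 0, 0, 0, 2.013], [85, 507, 686, 0, 0, 0, 2.013], [85, 507, 686, 0, 0, 0, 2.013], [85, 507, 686, 0, 0, 0, 2.013], [85, 507, 686, 0, 0, 0, 2.013], [85, 507, 686, 0, 0, 0, 2.013], [85, 507, 686, 0, 0, 0, 2.013], [85, 507, 686, 0, 0, 0, 2.013], [85, 507, 686, 0, 0, 0, 2.013], [85, 507, 686, 0, 0, 0, 2.013]]])

```text
clock: 1.35
position: [389.2, -38.9, 231.5]
ee_rot: [-0.411, 0.911, -0.0, 0.001]
contact_force: [2.6, 1.3, -0.1]
gripper_width: 85.2
grasp_force: 0.0
```

Run:
```python
from h import *
print(rel((440,-260,231),down(np.radians(131))),arm.read_state()["position"],arm.read_state()["joints"].round(2))
```

```text
(array([ 132.2, -184.3,    0.5]), array([-0.   ,  0.001,  0.133])) [389.2119072  -38.90608004 231.51928252] [ 0.32 -0.03 -0.51 -0.   -1.09 -1.04]
```

Emit:
servo_tool(rows=[[[85, 130, -180, 0, 0, 0, 0.07], [85, 130, -180, 0, 0, 0, 0.07], [85, 130, -180, 0, 0, 0, 0.07], [85, 130, -180, 0, 0, 0, 0.07], [85, 130, -180, 0, 0, 0, 0.07], [85, 130, -180, 0, 0, 0, 0.07]]])

```text
clock: 2.1
position: [439.0, -252.8, 230.8]
ee_rot: [-0.382, 0.924, 0.001, -0.0]
contact_force: [-0.2, -0.1, -0.6]
gripper_width: 85.0
grasp_force: 0.0
```

Run:
```python
from h import *
import cv2
s=arm.read_state();print(s["position"],s["joints"].round(2),s["joint_vel"].round(3))
p=arm.camera_params("wrist"); im=arm.get_image("wrist"); cv2.imwrite("pics/w1.png",im[:,:,::-1])
import pickle; pickle.dump(p,open("w1.pkl","wb"))
for X in [(481,-383,65),(480,-130,109)]: print(proj("wrist",X,p))
print(rel((481,-383,150),down(np.radians(131))))
```

```text
[ 439.0375771  -252.78199718  230.80394951] [-0.2   0.18 -0.28 -0.   -1.11 -0.59] [ 0.021 -0.018 -0.006  0.002 -0.     0.001]
[147.38639649 120.4057317 ]
[340.80569014 314.80441041]
(array([  62.6, -122. ,   81. ]), array([ 0.001, -0.   ,  0.069]))
```

View pics/w1.png

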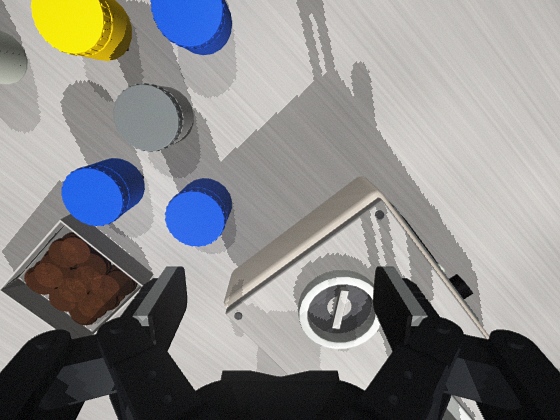

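Sharp wrist view. It shows the grey lid at about (145,118), the ring at about (340,312), and the drive bar running from (346,291) to (334,328). I'll measure them.

Run:
```python
from h import *
import cv2,pickle
p=pickle.load(open("w1.pkl","rb")); im=cv2.imread("pics/w1.png"); g=cv2.cvtColor(im,cv2.COLOR_BGR2GRAY)
c=cv2.HoughCircles(cv2.GaussianBlur(g[60:180,90:210],(3,3),0),cv2.HOUGH_GRADIENT,1,60,param1=80,param2=12,minRadius=28,maxRadius=40)
print("lid",c); u=c[0,0,:2]+[90,60]; print(u,ray("wrist",u,65,p))
print("lid hsv",cv2.cvtColor(im,cv2.COLOR_BGR2HSV)[118,145],"shadow",cv2.cvtColor(im,cv2.COLOR_BGR2HSV)[95,85])
x0,y0=295,268; m=(g[y0:352,x0:384]>200).astype(np.uint8)
n,l,st,ce=cv2.connectedComponentsWithStats(m); 
cs,h=cv2.findContours(m,cv2.RETR_CCOMP,cv2.CHAIN_APPROX_NONE)
for k in cs:
    if len(k)>25:
        e=cv2.fitEllipse(k); uv=(e[0][0]+x0,e[0][1]+y0); print(len(k),uv,e[1],e[2],ray("wrist",uv,109,p).round(1),ray("wrist",uv,102,p).round(1))
a,b=ray("wrist",(346,291),102,p),ray("wrist",(334,328),102,p); print("bar",a.round(1),b.round(1),np.degrees(np.arctan2(*(a-b)[1::-1])))
for s in [(379,214),(238,316)]: print("screw",ray("wrist",s,95,p))
v=cv2.resize(im[255:360,285:395],None,fx=4,fy=4,interpolation=cv2.INTER_CUBIC); w=cv2.resize(im[70:170,95:205],None,fx=4,fy=4,interpolation=cv2.INTER_CUBIC)
pd=np.zeros((420,880,3),np.uint8);pd[:,:440]=v;pd[:400,440:]=w;cv2.imwrite("pics/w1c.png",pd[:,:800])
```

```text
lid [[[55.5 59.5 36.1]]]
[145.5 119.5] [ 481.57925656 -384.7208577    65.        ]
lid hsv [103  13 140] shadow [  6   9 139]
30 (330.3484802246094, 305.515380859375) (4.594839096069336, 12.828286170959473) 11.694546699523926 [ 480.1 -144.8  109. ] [ 482.6 -140.4  102. ]
84 (342.0597381591797, 308.3236961364746) (12.297892570495605, 37.50639724731445) 17.118183135986328 [ 474.3 -134.6  109. ] [ 476.7 -130.   102. ]
420 (343.2973098754883, 315.7128219604492) (71.09381103515625, 84.31221771240234) 111.53131103515625 [ 479.  -127.5  109. ] [ 481.5 -122.7  102. ]
29 (297.3874454498291, 272.3738441467285) (5.972525596618652, 12.88592529296875) 10.850586891174316 [ 477.5 -192.3  109. ] [ 480.  -189.2  102. ]
bar [ 461.1 -141.8  102. ] [ 497.7 -118.4  102. ] -147.45940670055842
screw [ 388.75995333 -176.5101123    95.        ]
screw [ 559.36722586 -192.9766899    95.        ]
```

View pics/w1c.png

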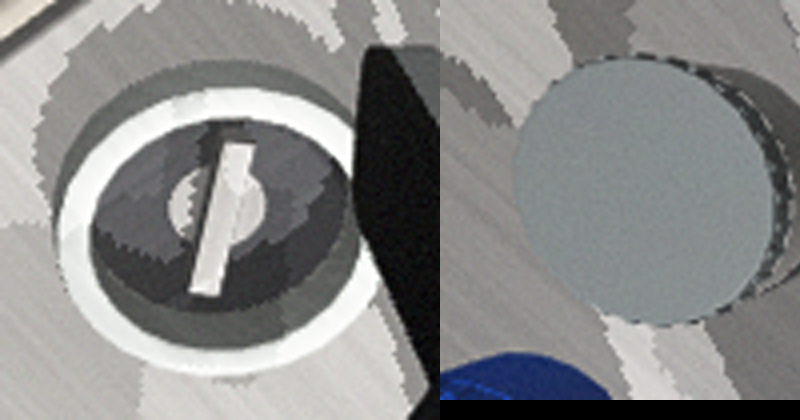

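Run:
```python
from h import *
import pickle
p=pickle.load(open("w1.pkl","rb"))
print("lid",ray("wrist",(146.2,117.8),65,p),"ring",ray("wrist",(340.25,313.7),109,p),ray("wrist",(340.25,312.3),109,p),"bar",ray("wrist",(340.2,309.8),102,p))
a,b=ray("wrist",(344.5,290.75),102,p),ray("wrist",(336,328.75),102,p); print("bar",a.round(1),b.round(1),np.degrees(np.arctan2(*(b-a)[1::-1])))
print(rel((481.5,-384,100),down(np.radians(131))),arm.read_state()["position"])
```

```text
lid [ 479.92501521 -385.19550663   65.        ] ring [ 479.54318014 -131.30834546  109.        ] [ 478.4907296  -132.48538596  109.        ] bar [ 479.13992022 -129.97703324  102.        ]
bar [ 461.9 -143.   102. ] [ 496.9 -116.4  102. ] 37.322828138864935
(array([  63. , -123.1,  131. ]), array([ 0.001, -0.   ,  0.069])) [ 439.15372755 -252.43356597  231.11737249]
```

Emit:
servo_tool(rows=[[[85, 63, -123, 60, 0, 0, 0.069], [85, 63, -123, 60, 0, 0, 0.069], [85, 63, -123, 60, 0, 0, 0.069], [85, 63, -123, 100, 0, 0, 0.069], [85, 63, -123, 131, 0, 0, 0.069], [85, 63, -123, 131, 0, 0, 0.069], [85, 63, -123, 131, 0, 0, 0.069]]])

```text
clock: 3.02
position: [483.0, -384.5, 102.1]
ee_rot: [-0.351, 0.936, -0.001, 0.001]
contact_force: [0.9, -0.4, 1.4]
gripper_width: 85.0
grasp_force: 0.0
```

Run:
```python
from h import *
import cv2,pickle
s=arm.read_state()
p=arm.camera_params("wrist"); im=arm.get_image("wrist"); cv2.imwrite("pics/w2.png",im[:,:,::-1]);pickle.dump(p,open("w2.pkl","wb"))
print(s["position"],s["joint_vel"].round(3),proj("wrist",(481,-384.5,65),p),rel((481,-384.5,22),down(np.radians(131)),s))
```

```text
[ 483.01429318 -384.53239896  102.07003368] [-0.007 -0.015  0.014 -0.     0.     0.   ] [283.29475145 237.84989767] (array([ 1.5,  1.6, 80.1]), array([-0.003,  0.001,  0.001]))
```

View pics/w2.png

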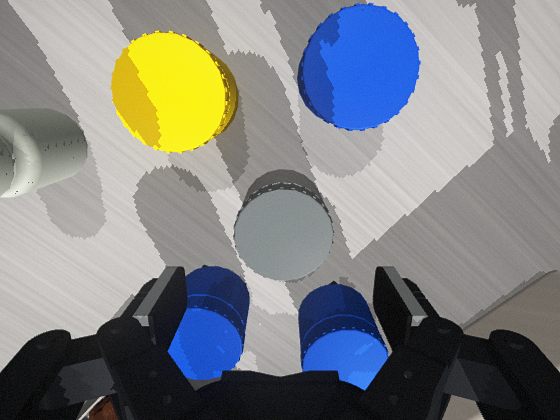

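The grey lid spans columns 235–333 and rows 187–281, so its centre is about (284,234). The fingers straddle column 280 symmetrically.

Run:
```python
from h import *
import pickle
p=pickle.load(open("w2.pkl","rb")); c=ray("wrist",(284,234),65,p); print(c); 
print(arm.read_state()["position"],rel((c[0],c[1],22),down(np.radians(131))))
```

```text
[ 478.84245663 -385.83330933   65.        ]
[ 483.20203696 -384.75341227  102.49074771] (array([ 4.1,  2.3, 80.5]), array([-0.004,  0.001,  0.001]))
```

Emit:
servo_tool(rows=[[[85, 3.5, 2, 20, 0, 0, 0], [85, 3.5, 2, 50, 0, 0, 0], [85, 3.5, 2, 80, 0, 0, 0], [85, 3.5, 2, 80, 0, 0, 0], [50, 3.5, 2, 80, 0, 0, 0], [50, 3.5, 2, 80, 0, 0, 0], [50, 3.5, 2, 80, 0, 0, 0], [50, 3.5, 2, 80, 0, 0, 0], [50, 3.5, 2, 80, 0, 0, 0]]])

```text
clock: 4.2
position: [479.0, -386.1, 22.9]
ee_rot: [-0.35, 0.937, -0.001, 0.001]
contact_force: [-1.7, 1.8, 6.5]
gripper_width: 58.4
grasp_force: 63.7
```

Run:
```python
from h import *
import cv2,pickle
s=arm.read_state()
p=arm.camera_params("wrist"); im=arm.get_image("wrist"); cv2.imwrite("pics/w3.png",im[:,:,::-1]);pickle.dump(p,open("w3.pkl","wb"))
print(s["position"],s["gripper_width"],s["grasp_force"],s["contact_force"])
```

```text
[ 479.03140006 -386.1088196    22.94500248] 58.447094873577974 63.68694473756477 [-1.68257693  1.78569346  6.52404144]
```

View pics/w3.png

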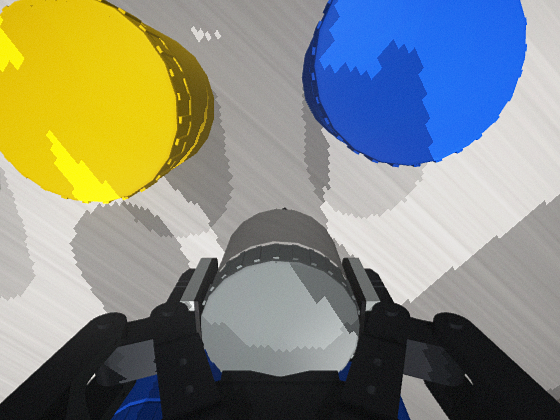

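Gripped at 58.4 mm. The lid's far edge is at (281,258) and its widest row is about 315. I'll check the cup's offset in the grip and plan the move to the seat.

Run:
```python
from h import *
import pickle
p=pickle.load(open("w3.pkl","rb")); s=arm.read_state(); R=Ro.from_quat(s["ee_rot"])
for uv in [(281,258),(201,315),(359,315)]: print(R.inv().apply(ray("wrist",uv,65,p)-s["position"]).round(1))
for z in (230,): print(rel((479,-386,z),down(np.radians(131)),s), rel((479.5,-130.5,z),down(np.radians(131)),s), rel((479.5,-130.5,z),down(np.radians(128)),s), s["joints"].round(2))
```

```text
[ 28.7  -0.2 -42.1]
[  5.5 -29.5 -42. ]
[  5.7  28.3 -42.2]
(array([  -0.3,   -0.7, -207.1]), array([-0.004,  0.001, -0.   ])) (array([-168.3,  191.8, -207.6]), array([-0.004,  0.001, -0.   ])) (array([-168.3,  191.8, -207.6]), array([-0.004,  0.001,  0.052])) [-0.42  0.58 -0.25  0.   -0.73 -0.44]
```

Emit:
servo_tool(rows=[[[50, 0, 0, -50, 0, 0, 0], [50, 0, 0, -105, 0, 0, 0], [50, -30, 35, -142, 0, 0, 0], [50, -70, 80, -142, 0, 0, 0], [50, -110, 126, -142, 0, 0, 0], [50, -150, 171, -142, 0, 0, 0], [50, -167.5, 192, -142, 0, 0, 0], [50, -167.5, 192, -142, 0, 0, 0], [50, -167.5, 192, -142, 0, 0, 0], [50, -167.5, 192, -142, 0, 0, 0]]])

```text
clock: 5.5
position: [478.3, -131.7, 162.2]
ee_rot: [-0.349, 0.937, 0.0, -0.0]
contact_force: [0.5, 0.7, -3.9]
gripper_width: 58.4
grasp_force: 66.8
```

Run:
```python
from h import *
import cv2,pickle
s=arm.read_state()
p=arm.camera_params("wrist"); im=arm.get_image("wrist"); sc=arm.get_image("scene")
pickle.dump((s["position"],s["ee_rot"],p),open("w4.pkl","wb"))
cv2.imwrite("pics/w4r.png",im[:,:,::-1])
o=np.zeros((420,800,3),np.uint8); o[:,:400]=im[:,80:480,::-1]; o[:,400:]=cv2.resize(sc[190:290,215:310,::-1],(400,420),interpolation=cv2.INTER_CUBIC); cv2.imwrite("pics/w4.png",o)
print(s["position"],s["gripper_width"],s["grasp_force"],s["contact_force"],s["joint_vel"].round(3),rel((479,-131,140),down(np.radians(131)),s),s["joints"].round(2))
```

```text
[ 478.32848274 -131.65447866  162.18309227] 58.37761087140723 66.81374130304903 [ 0.5030073   0.73706424 -3.87483483] [-0.004  0.004  0.001  0.001  0.001 -0.003] (array([-0.9,  0.1, 22.2]), array([ 0.   , -0.   , -0.003])) [ 0.06  0.23 -0.4  -0.   -0.94 -0.92]
```

View pics/w4.png

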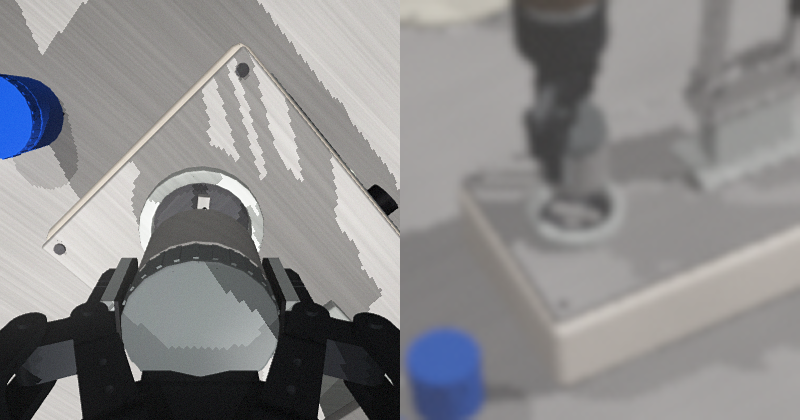

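The ring's outer edge spans columns 139–265, giving centre column 202 in the crop and 282 in full. Its far edge is at row 167. The cup is centred at crop column about 202. Sideways it is aligned, so now I check fore-aft.

Run:
```python
from h import *
import pickle,cv2
pos,q,p=pickle.load(open("w4.pkl","rb")); R=Ro.from_quat(q); im=cv2.imread("pics/w4r.png")
g=cv2.cvtColor(im,cv2.COLOR_BGR2GRAY)
print("col282 rows160-270",g[160:272,280:285].mean(1).round().astype(int).tolist())
print("row215",list(zip(range(212,350,2),g[213:217,212:350:2].mean(0).round().astype(int).tolist())))
for n,uv,z,r in [("ring outer",(282,167),109,41),("ring in",(282,183),109,32.5),("lid far",(282,261),pos[2]+42.5,30)]:
    a=R.inv().apply(ray("wrist",uv,z,p)-pos); print(n,a.round(1),"centre x",(a[0]-r).round(1))
```

```text
col282 rows160-270 [156, 155, 156, 158, 159, 159, 131, 117, 121, 119, 152, 217, 210, 200, 198, 198, 197, 195, 195, 194, 193, 188, 169, 91, 78, 68, 67, 65, 64, 63, 66, 68, 74, 72, 89, 95, 99, 185, 212, 210, 211, 210, 210, 209, 209, 210, 214, 173, 118, 95, 93, 94, 92, 92, 93, 92, 89, 91, 91, 94, 93, 93, 92, 89, 88, 92, 90, 90, 91, 93, 91, 91, 90, 91, 91, 91, 91, 91, 91, 90, 88, 105, 158, 156, 93, 62, 61, 60, 61, 63, 65, 63, 62, 64, 63, 63, 62, 63, 62, 65, 67, 103, 138, 141, 144, 144, 144, 146, 144, 144, 145, 146]
row215 [(212, 213), (214, 189), (216, 160), (218, 159), (220, 177), (222, 244), (224, 244), (226, 244), (228, 244), (230, 245), (232, 252), (234, 162), (236, 94), (238, 93), (240, 102), (242, 103), (244, 100), (246, 104), (248, 104), (250, 104), (252, 99), (254, 95), (256, 93), (258, 93), (260, 93), (262, 94), (264, 92), (266, 89), (268, 92), (270, 93), (272, 93), (274, 93), (276, 94), (278, 92), (280, 92), (282, 92), (284, 91), (286, 92), (288, 92), (290, 94), (292, 93), (294, 93), (296, 92), (298, 91), (300, 89), (302, 90), (304, 90), (306, 92), (308, 95), (310, 96), (312, 99), (314, 99), (316, 100), (318, 96), (320, 74), (322, 74), (324, 68), (326, 60), (328, 101), (330, 188), (332, 189), (334, 188), (336, 220), (338, 226), (340, 184), (342, 134), (344, 154), (346, 153), (348, 157)]
ring outer [41.4  0.7 53.2] centre x 0.4
ring in [31.3  0.7 53.2] centre x -1.2
lid far [ 27.8   0.1 -42.5] centre x -2.2
```

Emit:
servo_tool(rows=[[[50, 0, 0, 12, 0, 0, 0], [50, 0, 0, 22, 0, 0, 0], [50, 0, 0, 28, 0, 0, 0], [50, 0, 0, 31, 0, 0, 0], [50, 0, 0, 33, 0, 0, 0], [50, 0, 0, 33, 0, 0, 0]]])

```text
clock: 6.35
position: [478.6, -130.8, 129.4]
ee_rot: [-0.35, 0.937, -0.0, 0.0]
contact_force: [-0.4, -0.8, -4.0]
gripper_width: 58.3
grasp_force: 66.9
```

Emit:
servo_tool(rows=[[[50, 0, 0, 2, 0, 0, 0], [50, 0, 0, 3.5, 0, 0, 0], [50, 0, 0, 5, 0, 0, 0], [50, 0, 0, 5, 0, 0, 0]]])

```text
clock: 6.85
position: [478.6, -130.8, 124.8]
ee_rot: [-0.35, 0.937, -0.0, 0.0]
contact_force: [-3.1, -0.3, 1.0]
gripper_width: 58.5
grasp_force: 67.3
```

Emit:
servo_tool(rows=[[[50, 0, 0, 0.8, 0, 0, 0], [50, 0, 0, 0.8, 0, 0, 0]]])

```text
clock: 7.1
position: [478.6, -130.8, 124.8]
ee_rot: [-0.35, 0.937, -0.0, 0.0]
contact_force: [-3.0, 0.9, 6.3]
gripper_width: 58.5
grasp_force: 68.0
```

Emit:
servo_tool(rows=[[[50, 0, 0, 0.2, 0, 0, 0.05], [50, 0, 0, 0.2, 0, 0, 0.1], [50, 0, 0, 0.2, 0, 0, 0.15], [50, 0, 0, 0.2, 0, 0, 0.2]]])

```text
clock: 7.6
position: [479.9, -131.1, 124.7]
ee_rot: [-0.254, 0.967, -0.001, 0.002]
contact_force: [-0.6, 0.6, 4.1]
gripper_width: 58.7
grasp_force: 67.5
```

Emit:
servo_tool(rows=[[[50, 0, 0, 0.3, 0, 0, 0.05], [50, 0, 0, 0.3, 0, 0, 0.1], [50, 0, 0, 0.3, 0, 0, 0.15], [50, 0, 0, 0.3, 0, 0, 0.2]]])

```text
clock: 8.1
position: [480.5, -131.3, 124.7]
ee_rot: [-0.157, 0.988, -0.001, 0.002]
contact_force: [0.6, -1.0, 3.5]
gripper_width: 58.6
grasp_force: 67.3
```

Emit:
servo_tool(rows=[[[50, 0, 0, 0.3, 0, 0, 0.05], [50, 0, 0, 0.3, 0, 0, 0.1], [50, 0, 0, 0.3, 0, 0, 0.15], [50, 0, 0, 0.3, 0, 0, 0.2]]])

```text
clock: 8.6
position: [480.9, -131.7, 124.7]
ee_rot: [-0.057, 0.998, -0.001, 0.003]
contact_force: [0.7, -2.1, 4.5]
gripper_width: 58.5
grasp_force: 67.1
```

Emit:
servo_tool(rows=[[[50, 0, 0, 0.2, 0, 0, 0.05], [50, 0, 0, 0.2, 0, 0, 0.1], [50, 0, 0, 0.2, 0, 0, 0.15], [50, 0, 0, 0.2, 0, 0, 0.2]]])

```text
clock: 9.1
position: [480.7, -131.5, 124.6]
ee_rot: [0.043, 0.999, -0.001, 0.003]
contact_force: [-0.5, -0.8, 6.6]
gripper_width: 58.1
grasp_force: 67.3
```

Emit:
servo_tool(rows=[[[50, 0, 0, 0.1, 0, 0, 0.05], [50, 0, 0, 0.1, 0, 0, 0.1], [50, 0, 0, 0.1, 0, 0, 0.15], [50, 0, 0, 0.1, 0, 0, 0.2]]])

```text
clock: 9.6
position: [480.0, -130.9, 124.4]
ee_rot: [0.142, 0.99, -0.0, 0.002]
contact_force: [-2.9, 2.2, 8.2]
gripper_width: 58.6
grasp_force: 67.9
```

Emit:
servo_tool(rows=[[[50, 0, 0, 0, 0, 0, 0.05], [50, 0, 0, 0, 0, 0, 0.1], [50, 0, 0, 0, 0, 0, 0.15], [50, 0, 0, 0, 0, 0, 0.2]]])

```text
clock: 10.1
position: [480.1, -130.9, 124.6]
ee_rot: [0.24, 0.971, 0.0, 0.002]
contact_force: [-2.8, 1.4, 7.4]
gripper_width: 58.4
grasp_force: 67.6
```

Run:
```python
from h import *
s=arm.read_state(); print(s["position"],s["joints"].round(2),s["wrist_torque"].round(2),Ro.from_quat(s["ee_rot"]).as_matrix().round(4).tolist())
```

```text
[ 480.09819419 -130.9378963   124.57496335] [ 0.06  0.28 -0.45  0.   -0.84 -2.12] [0.4  0.7  0.08] [[-0.8846, 0.4664, 0.0041], [0.4664, 0.8846, -0.001], [-0.004, 0.001, -1.0]]
```

Emit:
servo_tool(rows=[[[50, 0, 0, 0, 0, 0, 0.05], [50, 0, 0, 0, 0, 0, 0.1], [50, 0, 0, 0, 0, 0, 0.15], [50, 0, 0, 0, 0, 0, 0.2]]])

```text
clock: 10.6
position: [480.8, -131.3, 124.7]
ee_rot: [0.336, 0.942, 0.0, 0.003]
contact_force: [-0.6, -1.6, 5.9]
gripper_width: 58.4
grasp_force: 67.2
```

Emit:
servo_tool(rows=[[[50, 0, 0, 0, 0, 0, 0.05], [50, 0, 0, 0, 0, 0, 0.1], [50, 0, 0, 0, 0, 0, 0.15], [50, 0, 0, 0, 0, 0, 0.2]]])

```text
clock: 11.1
position: [481.5, -131.7, 124.8]
ee_rot: [0.428, 0.904, 0.0, 0.004]
contact_force: [0.8, -1.3, 6.5]
gripper_width: 58.3
grasp_force: 67.2
```

Run:
```python
from h import *
import cv2
s=arm.read_state(); print(s["position"],s["joints"].round(2),s["wrist_torque"].round(2))
im=arm.get_image("wrist"); sc=arm.get_image("scene")
o=np.zeros((420,800,3),np.uint8); o[:,:400]=im[:,80:480,::-1]; o[:,400:]=cv2.resize(sc[190:290,215:310,::-1],(400,420),interpolation=cv2.INTER_CUBIC); cv2.imwrite("pics/w5.png",o)
```

```text
[ 481.50213625 -131.65617341  124.8368791 ] [ 0.06  0.28 -0.45  0.   -0.83 -2.52] [-0.48 -0.07  0.26]
```

No drop in 1.6 rad. The cup is probably off-axis by more than the 1.5 mm of slot play. I'll ease the pressure and probe the ring walls to centre it.

Emit:
servo_tool(rows=[[[50, 0, 0, -2, 0, 0, 0], [50, 2, 0, -2, 0, 0, 0], [50, 4, 0, -2, 0, 0, 0], [50, 4, 0, -2, 0, 0, 0]]])

```text
clock: 11.7
position: [476.7, -127.7, 124.9]
ee_rot: [0.428, 0.904, 0.0, 0.001]
contact_force: [2.4, -1.5, 2.0]
gripper_width: 58.3
grasp_force: 67.2
```

```bash
cat > st.py <<'E'
from h import *
s=arm.read_state(); R=Ro.from_quat(s["ee_rot"]); a=np.degrees(np.arctan2(*R.as_matrix()[1::-1,1]))
print("pos",s["position"].round(2),"tool",R.inv().apply(s["position"]-[480,-131,125]).round(2),"Ftool",R.inv().apply(s["contact_force"]).round(1),"yaw",a.round(1),"j6",s["joints"][5].round(2),"tau",R.inv().apply(s["wrist_torque"]).round(2),"zax",R.as_matrix()[:,2].round(4))
E
python3 st.py
```

```text
pos [ 476.69 -127.67  124.89] tool [ 4.67 -0.45  0.1 ] Ftool [-2.6  0.9 -2. ] yaw 39.3 j6 -2.52 tau [-0.06 -0.78  0.  ] zax [ 1.8e-03 -4.0e-04 -1.0e+00]
```

Emit:
servo_tool(rows=[[[50, -3, 0, -1, 0, 0, 0], [50, -6, 0, -1, 0, 0, 0], [50, -8, 0, -1, 0, 0, 0], [50, -8, 0, -1, 0, 0, 0]]])

```text
clock: 12.2
position: [479.7, -133.7, 124.8]
ee_rot: [0.429, 0.903, -0.0, -0.002]
contact_force: [-2.4, 4.5, 1.8]
gripper_width: 58.4
grasp_force: 67.0
```

```bash
python3 st.py
```

```text
pos [ 479.72 -133.71  124.76] tool [-1.92 -1.93  0.24] Ftool [ 5.   1.  -1.8] yaw 39.2 j6 -2.51 tau [0.04 1.55 0.04] zax [-3.2e-03  7.0e-04 -1.0e+00]
```

Emit:
servo_tool(rows=[[[50, 3.5, 0, -1.5, 0, 0, 0], [50, 3.5, 2, -1.5, 0, 0, 0], [50, 3.5, 5, -1.5, 0, 0, 0], [50, 3.5, 5, -1.5, 0, 0, 0]]])

```text
clock: 12.7
position: [483.0, -128.0, 126.8]
ee_rot: [0.428, 0.904, -0.0, 0.0]
contact_force: [0.8, 0.6, -3.6]
gripper_width: 58.1
grasp_force: 66.8
```

```bash
python3 st.py
```

```text
pos [ 482.95 -127.95  126.77] tool [ 0.49  4.22 -1.78] Ftool [-0.   1.   3.6] yaw 39.3 j6 -2.52 tau [0.01 0.   0.03] zax [ 0.e+00 -1.e-04 -1.e+00]
```

Emit:
servo_tool(rows=[[[50, 0, -3, 0, 0, 0, 0], [50, 0, -6, 0, 0, 0, 0], [50, 0, -7, 0, 0, 0, 0], [50, 0, -7, 0, 0, 0, 0]]])

```text
clock: 13.2
position: [477.2, -132.6, 127.0]
ee_rot: [0.428, 0.904, 0.0, 0.0]
contact_force: [-0.6, -0.6, -3.4]
gripper_width: 58.6
grasp_force: 66.7
```

```bash
python3 st.py
```

```text
pos [ 477.2  -132.58  127.  ] tool [ 0.55 -3.17 -2.  ] Ftool [-0.1 -0.8  3.4] yaw 39.3 j6 -2.51 tau [-0.01 -0.03  0.04] zax [ 2.e-04 -0.e+00 -1.e+00]
```

Run:
```python
from h import *
import cv2,pickle
s=arm.read_state();p=arm.camera_params("wrist"); im=arm.get_image("wrist"); sc=arm.get_image("scene"); tp=arm.get_image("top")
pickle.dump((s["position"],s["ee_rot"],p),open("w6.pkl","wb")); cv2.imwrite("pics/w6r.png",im[:,:,::-1])
o=np.zeros((600,800,3),np.uint8); o[:,:400]=cv2.resize(im[130:370,200:360,::-1],(400,600),interpolation=cv2.INTER_CUBIC); o[:300,400:]=cv2.resize(sc[215:270,225:298,::-1],(400,300),interpolation=cv2.INTER_CUBIC)
w5=cv2.imread("pics/w5.png")[130:370,120:280]; o[300:,400:600]=cv2.resize(w5,(200,300)); o[300:,600:]=cv2.resize(cv2.imread("pics/w4.png")[130:370,120:280],(200,300))
cv2.imwrite("pics/w6.png",o)
```

View pics/w6.png

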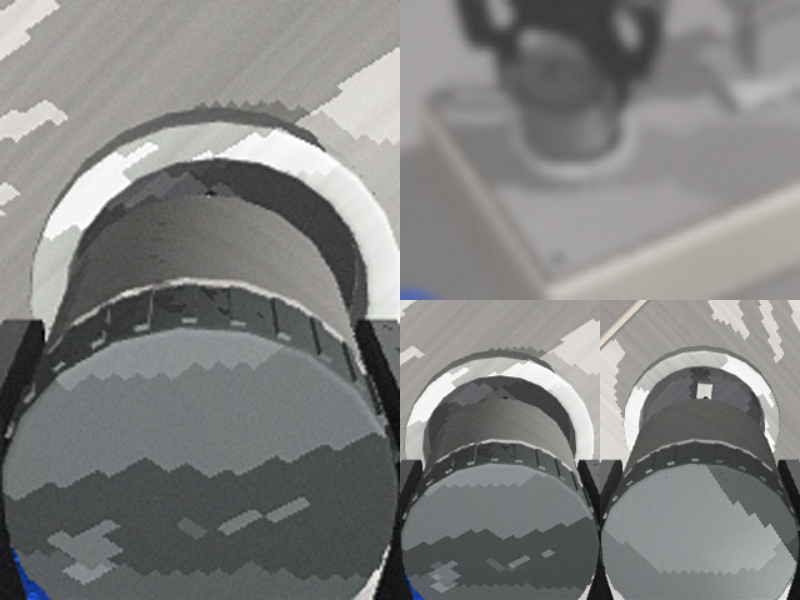

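The cup's foot is inside the ring. The ring's far inner edge is at crop (210,160), i.e. (284,194) in full, and the cup's far foot edge is at (210,195), i.e. (284,208). The gaps are unequal, so I'll quantify them.

Run:
```python
from h import *
import pickle,cv2
pos,q,p=pickle.load(open("w6.pkl","rb")); R=Ro.from_quat(q); C=lambda u,v:(200+(u+.5)/2.5-.5,130+(v+.5)/2.5-.5)
f=lambda uv,z:R.inv().apply(ray("wrist",uv,z,p)-pos)
print("pos",pos)
for n,uv,z,r in [("ring out",(210,123),109,41),("ring in",(210,160),109,32.5),("foot",(210,195),pos[2]-22.9,30),("lid",(205,329),pos[2]+42.1,30)]:
    a=f(C(*uv),z); print(n,a.round(1),"cx",(a[0]-r).round(1))
# ring inner/outer edge & foot ellipse points -> circle fit on plane
def circ(P):
    P=np.array(P); A=np.c_[2*P,np.ones(len(P))]; s=np.linalg.lstsq(A,(P**2).sum(1),rcond=None)[0]; return s[:2].round(2),np.sqrt(s[2]+s[:2]@s[:2]).round(2)
io=[(35,240),(60,190),(100,150),(150,128),(210,123),(260,128),(320,150),(370,195)]
ii=[(82,225),(100,200),(130,175),(160,163),(210,160),(260,166),(300,183),(330,210),(350,240)]
lid=[(50,385),(100,355),(150,337),(205,329),(260,333),(310,352),(350,378)]
for n,P,z in (("out",io,109),("in",ii,109),("lid",lid,pos[2]+42.1)): print(n,circ([f(C(*u),z)[:2] for u in P]))
```

```text
pos [ 477.20005965 -132.58004498  126.99602762]
ring out [40.3  0.9 18. ] cx -0.7
ring in [32.5  0.9 18. ] cx -0.0
foot [23.3  1.  22.9] cx -6.7
lid [ 25.4  -0.5 -42.1] cx -4.6
out (array([0.11, 1.47]), np.float64(40.81))
in (array([0.21, 1.05]), np.float64(32.92))
lid (array([-5.88, -0.31]), np.float64(31.28))
```

The numbers fit a cup held about 2 mm off the tool axis (tool x ≈ -2.1) with the seat near (479.2,-130.4). Turning about the TCP therefore carried the cup off centre. I'll recentre, press lightly, and sweep back while turning about the cup's own axis.

Emit:
servo_tool(rows=[[[50, 3, 2.3, 0, 0, 0, 0], [50, 3, 2.3, 0, 0, 0, 0], [50, 3, 2.3, 1.2, 0, 0, 0], [50, 3, 2.3, 2.4, 0, 0, 0], [50, 3, 2.3, 3, 0, 0, 0], [50, 3, 2.3, 3, 0, 0, 0]]])

```text
clock: 14.1
position: [477.4, -128.8, 124.8]
ee_rot: [0.428, 0.904, -0.0, 0.0]
contact_force: [-1.8, 1.2, 5.4]
gripper_width: 58.0
grasp_force: 67.1
```

```bash
python3 st.py
```

```text
pos [ 477.37 -128.78  124.78] tool [ 3.39 -0.63  0.22] Ftool [ 2.1 -0.7 -5.4] yaw 39.3 j6 -2.52 tau [0.51 0.77 0.06] zax [ 7.e-04 -4.e-04 -1.e+00]
```

Emit:
servo_tool(rows=[[[50, 0, -0.1, 0.1, 0, 0, -0.05], [50, 0, -0.2, 0.1, 0, 0, -0.1], [50, 0, -0.3, 0.1, 0, 0, -0.15], [50, 0, -0.4, 0.1, 0, 0, -0.2]]])

```text
clock: 14.6
position: [477.6, -129.0, 124.8]
ee_rot: [0.335, 0.942, 0.0, 0.001]
contact_force: [-0.8, 1.1, 5.2]
gripper_width: 58.3
grasp_force: 67.1
```

Emit:
servo_tool(rows=[[[50, 0, -0.1, 0.1, 0, 0, -0.05], [50, 0, -0.2, 0.1, 0, 0, -0.1], [50, 0, -0.3, 0.1, 0, 0, -0.15], [50, 0, -0.4, 0.1, 0, 0, -0.2]]])

```text
clock: 15.1
position: [477.9, -129.4, 124.7]
ee_rot: [0.239, 0.971, 0.0, 0.002]
contact_force: [0.2, 1.2, 3.6]
gripper_width: 58.1
grasp_force: 67.1
```

```bash
python3 st.py
```

```text
pos [ 477.85 -129.42  124.75] tool [2.64 0.4  0.24] Ftool [ 0.4  1.2 -3.6] yaw 62.3 j6 -2.12 tau [0.09 0.21 0.02] zax [ 3.2e-03 -5.0e-04 -1.0e+00]
```

Emit:
servo_tool(rows=[[[50, 0, -0.1, 0.3, 0, 0, -0.05], [50, 0, -0.2, 0.3, 0, 0, -0.1], [50, 0, -0.3, 0.3, 0, 0, -0.15], [50, 0, -0.4, 0.3, 0, 0, -0.2]]])

```text
clock: 15.6
position: [478.3, -129.9, 124.6]
ee_rot: [0.141, 0.99, -0.0, 0.002]
contact_force: [-0.5, -1.8, 2.6]
gripper_width: 58.2
grasp_force: 67.1
```

Emit:
servo_tool(rows=[[[50, 0, -0.1, 0.2, 0, 0, -0.05], [50, 0, -0.2, 0.2, 0, 0, -0.1], [50, 0, -0.3, 0.2, 0, 0, -0.15], [50, 0, -0.4, 0.2, 0, 0, -0.2]]])

```text
clock: 16.1
position: [478.1, -130.2, 123.8]
ee_rot: [0.042, 0.999, -0.0, 0.002]
contact_force: [1.0, -0.5, -4.7]
gripper_width: 58.3
grasp_force: 66.8
```

```bash
python3 st.py
```

```text
pos [ 478.11 -130.19  123.82] tool [1.96 0.65 1.17] Ftool [-1.  -0.4  4.7] yaw 85.2 j6 -1.72 tau [-0.04  0.03 -0.04] zax [ 4.5e-03 -2.0e-04 -1.0e+00]
```

The slots have dropped over the bar: z fell and the force returned to the cup's weight alone. Now I lower it gently.

Emit:
servo_tool(rows=[[[50, 0, 0, 1, 0, 0, 0], [50, 0, 0, 2.5, 0, 0, 0], [50, 0, 0, 4, 0, 0, 0], [50, 0, 0, 5, 0, 0, 0], [50, 0, 0, 5, 0, 0, 0]]])

```text
clock: 16.73
position: [476.2, -130.0, 118.2]
ee_rot: [0.043, 0.999, -0.0, -0.0]
contact_force: [-0.6, -1.0, -3.1]
gripper_width: 58.6
grasp_force: 66.9
```

```bash
python3 st.py
```

```text
pos [ 476.23 -129.95  118.22] tool [3.85 0.72 6.78] Ftool [ 0.5 -1.   3.1] yaw 85.1 j6 -1.72 tau [ 0.01  0.15 -0.  ] zax [-1.e-04 -0.e+00 -1.e+00]
```

Emit:
servo_tool(rows=[[[50, 0, 0, 0.6, 0, 0, 0], [50, 0, 0, 1.2, 0, 0, 0], [50, 0, 0, 1.2, 0, 0, 0]]])

```text
clock: 17.1
position: [476.3, -130.0, 118.1]
ee_rot: [0.042, 0.999, -0.0, 0.0]
contact_force: [-3.5, 1.7, 5.3]
gripper_width: 58.6
grasp_force: 67.6
```

```bash
python3 st.py
```

```text
pos [ 476.29 -129.95  118.11] tool [3.78 0.73 6.89] Ftool [ 3.6  1.4 -5.3] yaw 85.1 j6 -1.72 tau [-0.48  1.1  -0.03] zax [ 4.e-04 -2.e-04 -1.e+00]
```

Home: z is 118.1 against 117.9 expected, with firm floor contact. I'll release and go up.

Emit:
servo_tool(rows=[[[50, 0, 0, -1.2, 0, 0, 0], [85, 0, 0, -1.2, 0, 0, 0], [85, 0, 0, -1.2, 0, 0, 0], [85, 0, 0, -1.2, 0, 0, 0], [85, 0, 0, -15, 0, 0, 0], [85, 0, 0, -50, 0, 0, 0], [85, 0, 0, -100, 0, 0, 0], [85, 0, 0, -150, 0, 0, 0], [85, 0, 0, -150, 0, 0, 0]]])

```text
clock: 18.23
position: [478.7, -130.3, 272.8]
ee_rot: [0.042, 0.999, -0.0, 0.006]
contact_force: [-0.2, 0.0, -0.5]
gripper_width: 85.2
grasp_force: 0.0
```

```bash
cat > lid.py <<'E'
from h import *
import cv2
def lid(n="wrist"):
    p=arm.camera_params("wrist"); im=arm.get_image("wrist"); cv2.imwrite("pics/l.png",im[:,:,::-1]); g=cv2.GaussianBlur(cv2.cvtColor(im,cv2.COLOR_RGB2GRAY),(5,5),0)
    u0=proj("wrist",(479.2,-130.4,160),p); x,y=(u0-70).astype(int); x=max(x,0);y=max(y,0)
    c=cv2.HoughCircles(g[y:y+140,x:x+140],cv2.HOUGH_GRADIENT,1,20,param1=80,param2=15,minRadius=25,maxRadius=65)
    print("pred",u0.round(1))
    for k in (c[0][:4] if c is not None else []):
        q=k[:2]+[x,y]; print(q,k[2],ray("wrist",q,160,p).round(1))
    d=np.linalg.norm(np.r_[479.2,-130.4,160]-(-p["R"].T@p["t"])); print("expected r",30*p["intrinsics"][0,0]/d, "if proud",30*p["intrinsics"][0,0]/(d-7))
lid()
E
python3 lid.py; python3 st.py
```

```text
pred [281.2 200.2]
[280.5 190.5] 40.5 [ 470.9 -130.3  160. ]
[280.5 168.5] 30.7 [ 452.8 -128.8  160. ]
[305.5 196.5] 36.2 [ 477.7 -110.4  160. ]
expected r 36.56870548676154 if proud 37.54904820009923
pos [ 477.2  -129.96  269.92] tool [   1.99    0.91 -144.94] Ftool [0.2 0.4 0.7] yaw 85.1 j6 -1.72 tau [ 0.01  0.1  -0.02] zax [ 6.2e-03  3.0e-04 -1.0e+00]
```

Run:
```python
from h import *
s=arm.read_state(); my=np.array([.103,.995]); piv=np.array([479.2,-130.4])+204*my; print("piv",piv)
Rt=down(np.radians(84.1))
print("now",s["position"])
def T(yp,z): return (*(piv+yp*my),188+z)
print("up",rel((*s["position"][:2],345),Rt,s)); print("over",rel(T(-14,157),Rt,s)); print("down",rel(T(-14,100),Rt,s))
for a in np.linspace(.203,1.673,11): 
    y=100*np.sin(a)-10*np.cos(a)-14; z=100*np.cos(a)+10*np.sin(a); print(a.round(3),round(y,1),round(z,1),"from (-14,100): tool y",round(y+14,1),"tool z",round(100-z,1))
```

```text
piv [500.212  72.58 ]
now [ 477.20458901 -129.96134928  269.9220197 ]
up (array([ -0.5,   0.1, -75.1]), array([0.001, 0.006, 0.018]))
over (array([ -5.9, 189.8, -74.9]), array([0.001, 0.006, 0.018]))
down (array([ -5.6, 189.8, -17.9]), array([0.001, 0.006, 0.018]))
0.203 -3.6 100.0 from (-14,100): tool y 10.4 tool z 0.0
0.35 10.9 97.4 from (-14,100): tool y 24.9 tool z 2.6
0.497 24.9 92.7 from (-14,100): tool y 38.9 tool z 7.3
0.644 38.0 86.0 from (-14,100): tool y 52.0 tool z 14.0
0.791 50.1 77.4 from (-14,100): tool y 64.1 tool z 22.6
0.938 60.7 67.2 from (-14,100): tool y 74.7 tool z 32.8
1.085 69.8 55.5 from (-14,100): tool y 83.8 tool z 44.5
1.232 77.0 42.7 from (-14,100): tool y 91.0 tool z 57.3
1.379 82.3 28.9 from (-14,100): tool y 96.3 tool z 71.1
1.526 85.5 14.5 from (-14,100): tool y 99.5 tool z 85.5
1.673 86.5 -0.3 from (-14,100): tool y 100.5 tool z 100.3
```

Emit:
servo_tool(rows=[[[0, -1, 0, -50, 0, 0, 0.01], [0, -1, 0, -77, 0, 0, 0.018], [0, -2, 40, -77, 0, 0, 0.018], [0, -4, 90, -77, 0, 0, 0.018], [0, -5, 140, -77, 0, 0, 0.018], [0, -6, 180, -77, 0, 0, 0.018], [0, -6, 190, -77, 0, 0, 0.018], [0, -6, 190, -77, 0, 0, 0.018], [0, -6, 190, -77, 0, 0, 0.018]]])

```text
clock: 19.4
position: [498.2, 57.9, 343.8]
ee_rot: [0.052, 0.999, -0.0, -0.0]
contact_force: [0.0, -0.0, 0.2]
gripper_width: 0.2
grasp_force: 0.0
```

Run:
```python
from h import *
import cv2
s=arm.read_state(); my=np.array([.103,.995]); piv=np.array([500.2,72.6])
print(s["position"],s["gripper_width"],rel((*(piv-14*my),288),down(np.radians(84.1)),s))
# handle grip seen from scene/top: predicted pixels and dark blob centroid
for n in("scene","top"):
    im=arm.get_image(n); cv2.imwrite(f"pics/h_{n}.png",im[:,:,::-1])
im=cv2.imread("pics/scene0.png");g=cv2.cvtColor(im,cv2.COLOR_BGR2GRAY)
m=(g[165:200,300:322]<75).astype(np.uint8);ys,xs=np.nonzero(m);print("scene blob",xs.mean()+300,ys.mean()+165,len(xs))
print("pred grip",proj("scene",(*(piv+19*my),281)))
im=cv2.imread("pics/top0.png");g=cv2.cvtColor(im,cv2.COLOR_BGR2GRAY)
m=(g[205:225,218:245]<60).astype(np.uint8);ys,xs=np.nonzero(m);print("top blob",xs.mean()+218,ys.mean()+205,len(xs)); print("pred",proj("top",(*(piv+19*my),281)))
```

```text
[498.19007337  57.86746102 343.81998573] 0.16609655829366451 (array([-0.5,  0.9, 55.8]), array([-0.   , -0.001, -0.001]))
scene blob 311.13953488372096 182.02325581395348 43
pred grip [311.33244629 181.08267213]
top blob 232.5748031496063 214.4488188976378 127
pred [229.3807996  213.30270983]
```

The handle is where predicted, within about 1 px in the scene view and 3 px in the top view. Descending between the arm and the handle.

Emit:
servo_tool(rows=[[[0, 0, 1, 30, 0, 0, 0], [0, 0, 1, 56, 0, 0, 0], [0, 0, 1, 56, 0, 0, 0], [0, 0, 6, 56, 0, 0, 0], [0, 0, 12, 56, 0, 0, 0], [0, 0, 18, 57, 0, 0, 0], [0, 0, 25, 58, 0, 0, 0], [0, 0, 25, 58, 0, 0, 0]]])

```text
clock: 20.5
position: [500.9, 84.5, 285.8]
ee_rot: [0.051, 0.999, 0.0, -0.0]
contact_force: [-0.5, 0.5, 0.9]
gripper_width: -0.4
grasp_force: 0.0
```

```bash
python3 st.py
```

```text
pos [500.95  84.47 285.79] tool [   1.26  216.57 -160.68] Ftool [ 0.5  0.4 -0.9] yaw 84.1 j6 -2.16 tau [-0.03  0.01  0.  ] zax [-3.e-04  6.e-04 -1.e+00]
```

Emit:
servo_tool(rows=[[[0, 0, 7, 2, 0, 0, 0], [0, 0, 14, 5, 0, 0, 0], [0, 0, 20, 8, 0, 0, 0], [0, 0, 27, 12, 0, 0, 0], [0, 0, 33, 16, 0, 0, 0], [0, 0, 39, 21, 0, 0, 0]]])

```text
clock: 21.25
position: [505.1, 123.0, 264.6]
ee_rot: [0.052, 0.999, 0.0, -0.0]
contact_force: [0.1, -0.4, 1.3]
gripper_width: 0.1
grasp_force: 0.5
```

```bash
python3 st.py
python3 - <<'E'
from h import *
import cv2
im=arm.get_image("scene");cv2.imwrite("pics/h2.png",im[:,:,::-1])
E
```

```text
pos [505.1  123.04 264.62] tool [   1.19  255.29 -139.59] Ftool [-0.2 -0.3 -1.3] yaw 84.1 j6 -2.23 tau [ 0.02 -0.03 -0.01] zax [-0.e+00  1.e-04 -1.e+00]
```

Run:
```python
from h import *
import cv2
a=cv2.imread("pics/scene0.png",0).astype(int); b=cv2.imread("pics/h2.png",0).astype(int)
my=np.array([.103,.995]); h=np.array([479.2,-130.4])+130*my
for L in (60,90,120,135):
    u=proj("scene",(*h,192+L)).round().astype(int); print("arm",L,u,a[u[1],u[0]-5:u[0]+6].tolist(),b[u[1],u[0]-5:u[0]+6].tolist())
piv=np.array([500.2,72.6])
for al in (.203,.5,.75,.9):
    u=proj("scene",(*(piv+120*np.sin(al)*my),188+120*np.cos(al))).round().astype(int); print("grip",al,u,a[u[1],u[0]-3:u[0]+4].tolist(),b[u[1],u[0]-3:u[0]+4].tolist())
```

```text
arm 60 [288 196] [163, 161, 155, 144, 131, 126, 127, 130, 132, 139, 151] [166, 165, 166, 166, 165, 166, 167, 167, 167, 167, 167]
arm 90 [288 189] [162, 163, 160, 151, 140, 131, 125, 124, 127, 132, 140] [165, 165, 166, 166, 167, 167, 167, 167, 167, 167, 166]
arm 120 [288 182] [70, 81, 106, 128, 131, 118, 106, 108, 118, 127, 132] [168, 168, 168, 167, 167, 168, 167, 166, 166, 165, 165]
arm 135 [288 179] [83, 107, 132, 136, 118, 98, 94, 107, 125, 137, 138] [165, 165, 162, 160, 159, 159, 159, 160, 159, 159, 156]
grip 0.203 [313 175] [126, 92, 70, 67, 73, 100, 133] [146, 141, 131, 113, 93, 76, 68]
grip 0.5 [321 175] [164, 165, 165, 164, 164, 163, 163] [78, 91, 101, 105, 104, 93, 81]
grip 0.75 [326 177] [165, 164, 164, 163, 163, 163, 162] [86, 69, 65, 66, 73, 90, 113]
grip 0.9 [329 179] [164, 163, 162, 162, 161, 160, 159] [79, 99, 121, 136, 141, 144, 142]
```

The clamp arm has left upright and the handle sits at about 0.75 rad from vertical. Continuing the arc.

Emit:
servo_tool(rows=[[[0, 0, 5, 5, 0, 0, 0], [0, 0, 10, 10, 0, 0, 0], [0, 0, 15, 15, 0, 0, 0], [0, 0, 19, 21, 0, 0, 0], [0, 0, 23, 27, 0, 0, 0], [0, 0, 26, 34, 0, 0, 0], [0, 0, 29, 41, 0, 0, 0], [0, 0, 32, 48, 0, 0, 0]]])

```text
clock: 22.3
position: [508.3, 154.4, 216.5]
ee_rot: [0.052, 0.999, -0.0, -0.0]
contact_force: [0.9, -1.6, 0.2]
gripper_width: -0.3
grasp_force: 0.3
```

```bash
python3 st.py
```

```text
pos [508.3  154.4  216.54] tool [  1.28 286.77 -91.61] Ftool [-1.  -1.5 -0.2] yaw 84.1 j6 -2.27 tau [ 0.21  0.01 -0.02] zax [-2.e-04 -2.e-04 -1.e+00]
```

Now pressing down slowly towards dead centre.

Emit:
servo_tool(rows=[[[0, 0, 1, 5, 0, 0, 0], [0, 0, 2, 10, 0, 0, 0], [0, 0, 3, 15, 0, 0, 0], [0, 0, 3, 19, 0, 0, 0], [0, 0, 3, 23, 0, 0, 0], [0, 0, 3, 25, 0, 0, 0]]])

```text
clock: 23.05
position: [508.8, 157.3, 191.7]
ee_rot: [0.052, 0.999, -0.0, 0.0]
contact_force: [0.4, 2.1, 2.6]
gripper_width: -0.1
grasp_force: 0.7
```

```bash
python3 st.py
```

```text
pos [508.81 157.26 191.68] tool [  1.01 289.68 -66.72] Ftool [-0.2  2.1 -2.6] yaw 84.1 j6 -2.28 tau [-0.33 -0.08 -0.  ] zax [ 2.e-04 -2.e-04 -1.e+00]
```

Emit:
servo_tool(rows=[[[0, 0, 0, 2, 0, 0, 0], [0, 0, 0, 4, 0, 0, 0], [0, 0, 0, 5, 0, 0, 0], [0, 0, 0, 5, 0, 0, 0]]])

```text
clock: 23.55
position: [508.8, 157.0, 189.3]
ee_rot: [0.051, 0.999, -0.0, 0.001]
contact_force: [-5.3, 0.9, 11.9]
gripper_width: -0.0
grasp_force: 6.1
```

```bash
python3 st.py
```

```text
pos [508.82 157.02 189.34] tool [  0.69 289.43 -64.45] Ftool [  5.3   0.3 -11.9] yaw 84.1 j6 -2.28 tau [ 0.09  1.21 -0.03] zax [ 1.4e-03 -5.0e-04 -1.0e+00]
```

Emit:
servo_tool(rows=[[[0, 0, 0, 1.5, 0, 0, 0], [0, 0, 0, 3, 0, 0, 0], [0, 0, 0, 3, 0, 0, 0]]])

```text
clock: 23.92
position: [509.0, 157.0, 189.0]
ee_rot: [0.051, 0.999, -0.0, 0.002]
contact_force: [-9.7, 0.7, 23.9]
gripper_width: 0.1
grasp_force: 11.8
```

```bash
python3 st.py
```

```text
pos [508.97 156.98 188.98] tool [ 1.8000e-01  2.8942e+02 -6.4060e+01] Ftool [  9.7  -0.3 -23.9] yaw 84.2 j6 -2.28 tau [0.32 2.76 0.04] zax [ 3.e-03 -6.e-04 -1.e+00]
```

A stiff end stop (24 N for only 0.3 mm more), at the locked height. Backing off straight up.

Emit:
servo_tool(rows=[[[0, 0, 0, -10, 0, 0, 0], [0, 0, 0, -40, 0, 0, 0], [0, 0, 0, -90, 0, 0, 0], [0, 0, 40, -130, 0, 0, 0], [0, 0, 90, -130, 0, 0, 0], [0, 0, 140, -130, 0, 0, 0], [0, 0, 180, -130, 0, 0, 0], [0, 0, 180, -130, 0, 0, 0], [0, 0, 180, -130, 0, 0, 0]]])

```text
clock: 25.05
position: [526.9, 335.7, 313.1]
ee_rot: [0.052, 0.999, -0.001, -0.001]
contact_force: [-0.1, -0.7, 0.3]
gripper_width: 0.2
grasp_force: 0.0
```

```bash
python3 st.py
python3 - <<'E'
from h import *
import cv2
ims={n:arm.get_image(n) for n in("scene","top")}; g={n:cv2.cvtColor(i,cv2.COLOR_RGB2GRAY) for n,i in ims.items()}
for n in ims: cv2.imwrite(f"pics/e_{n}.png",ims[n][:,:,::-1])
my=np.array([.103,.995]); mx=np.array([.995,-.103]); piv=np.array([500.2,72.6])
# handle: darkest spot across image column profile near predicted grip end for locked
for al in (1.673,1.62,1.55):
    for r in (60,95,130):
        P=(*(piv+r*np.sin(al)*my),188+r*np.cos(al)); u=proj("scene",P).round().astype(int)
        col=g["scene"][u[1]-10:u[1]+11,u[0]]; print(al,r,u,"dark centre row offset",(np.average(np.arange(-10,11),weights=np.clip(110-col.astype(int),0,None)+1e-6)).round(2))
# lid height: scene lid colour rows near predicted far/near edge of lid, along camera-facing vertical line
for z in (160,167): print("lid near edge/centre pred",z,proj("scene",(479.2,-130.4,z)).round(1),proj("scene",(479.2+24.8,-130.4-16.8,z)).round(1))
u=proj("scene",(479.2,-130.4,160)).round().astype(int); print(ims["scene"][u[1]-18:u[1]+22,u[0]-6].tolist())
E
```

```text
pos [526.89 335.66 313.06] tool [   1.78  468.63 -189.01] Ftool [ 0.  -0.7 -0.3] yaw 84.1 j6 -2.5 tau [ 0.04  0.01 -0.02] zax [-0.0017 -0.0019 -1.    ]
1.673 60 [320 199] dark centre row offset -0.27
1.673 95 [328 197] dark centre row offset -0.35
1.673 130 [336 195] dark centre row offset -0.2
1.62 60 [320 199] dark centre row offset -0.27
1.62 95 [328 196] dark centre row offset 0.65
1.62 130 [336 193] dark centre row offset 1.8
1.55 60 [320 198] dark centre row offset 0.73
1.55 95 [328 194] dark centre row offset 2.65
1.55 130 [336 191] dark centre row offset 3.8
lid near edge/centre pred 160 [255.5 228.1] [255.2 234.1]
lid near edge/centre pred 167 [255.4 226.7] [255.1 232.7]
[[171, 168, 167], [171, 169, 168], [171, 168, 168], [171, 168, 168], [170, 168, 167], [170, 167, 166], [170, 167, 166], [169, 166, 165], [168, 165, 164], [167, 165, 163], [167, 164, 163], [165, 162, 162], [161, 158, 157], [150, 148, 147], [138, 137, 137], [131, 131, 131], [122, 123, 123], [112, 113, 113], [102, 104, 104], [104, 105, 105], [108, 109, 109], [111, 112, 112], [105, 105, 106], [98, 99, 99], [96, 96, 96], [100, 99, 99], [103, 101, 101], [104, 103, 103], [104, 103, 102], [102, 101, 100], [103, 102, 101], [104, 103, 102], [114, 113, 112], [129, 128, 127], [142, 142, 140], [143, 144, 143], [136, 136, 135], [128, 128, 127], [127, 126, 126], [135, 133, 132]]
```

The handle lies at the locked angle (1.673 rad fits at all three points along the grip), the cup measured fully home before clamping, and the arm is clear. Handing in.

```bash
python3 -c "
from bench import arm
print(arm.job_done())"
```

```text
the job is handed in; nothing more can be done
None
```

The cup is seated fully home over the drive bar, the toggle clamp is closed and locked past centre, and the job is handed in at about 25 s with the arm clear; I didn't check the bystanders again after the first pictures.

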